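# Index the carton counter to the red stud and start the batch

## Robot

A 6-joint arm with a two-finger parallel gripper is mounted at the origin on the work surface. World frame = base frame: x ahead of the robot, y to its left, z up, the work surface at z = 0. Lengths are in m, angles in rad, forces in N, time in s.
With the tool pointing down it reaches from about 0.35 to 0.775 m from the base axis. Payload 7.3 kg.
Tool frame: the origin (TCP) lies between the finger pads; the fingertips stand 25 mm ahead of it and the grasp point (between the pads) lies 6 mm ahead of it; y points along the fingers, z is the direction in which the jaws open and shut, and the axes are right-handed (so a half turn about y gives the same grasp; the last joint's range is limited). The gripper opens to 92 mm and grips with 3 to 60 N. Pads are 19 mm wide; open, the fingers measure 130 mm over their backs; the gripper's body (75 mm by 190 mm) begins 47 mm behind the grasp point.
Start: joints at [-1.374, 0.342, 1.524, -0, 1.275, -0.146], TCP at [0.176, -0.494, 0.231] pointing down, gripper open.
Joint ranges: [-2.53, 2.53], [-0.77, 2.02], [0.04, 2.7], [-1, 4.14], [0.28, 2.66], [-3.11, 3.11]. Speed limits (rad/s): [2.57, 2.57, 3.14, 3.14, 3.14, 3.14].

## Interface

Orientations are given as [roll, pitch, yaw] about the fixed x, y, z axes, in that order (R = Rz(yaw) Ry(pitch) Rx(roll)).
In Python, from cell import sensors, read_camera, hand_in gives the robot as it stands. The module is installed in compiled form; this text tells all that it offers.
- The arm moves only by the tool send_rows, never from a script. Its argument "motion" is a list that holds one entry, the list of rows, each a list of 4 numbers: the shift along the tool's x, y, z in m, then the turn about the tool's y in degrees. In form: [[[tx, ty, tz, twist], ...]]. A call has 1 to 8 rows; each row is the pose to reach, as a shift and turn from the pose measured when the call began, along the tool's axes at that moment; what a row does not reach only later rows make up. A row lasts 1/10 s, in which the tool goes at most 50 mm and 8.59 degrees, less where a joint would pass 70% of its speed; a pose out of reach is approached as far as the arm can. A call with a gripper value outside its range is refused whole. "gripper" is the opening, from 0 (shut) to 1 (fully open), set as the call begins (left out, the last holds). The fingers move at their own pace and stop on an object; "grip_force" is the grip in N (left out, the last holds). Time passes only in rows, so rows that repeat a pose let the fingers close. It gives the time, the measured TCP pose, the force and the opening at its end, in the units of the state.
- sensors.observe(): the state, without advancing time (a new reading comes with each control period).
- read_camera(name): name is "side" or "top" or "wrist"; returns a dict with "frame" (420x560x3 uint8, red, green, blue), "fx", "fy", "cx", "cy" (pixels), "distortion" ([k1, k2, p1, p2, k3] as OpenCV has them; the pictures are not rectified), "extrinsics" (4x4, takes a point from world to camera coordinates). Camera axes: x right, y up, looking along -z (the intrinsics and any distortion apply to the point x, -y, -z); pixel columns grow to the right and rows downward; lengths in m; the calibration is good to about 2 mm. A picture is of the moment at which its call begins. There is no depth.
- hand_in(): hands the job in, once; it reports no verdict.
The state is a dict: "time": time; "qpos": joint angles; "qvel": joint speeds; "joint_efforts": joint torques, N m; "tool_pos": TCP position; "tool_rot": TCP orientation; "contact_force": force on the tool from outside, world axes, zero at the start; "torque": the same for the moment, N m; "opening": finger opening in m.
Only numpy, scipy, OpenCV 4.12 (cv2) and the standard library are available. Lean on these libraries where they do the work, as an engineer would, in place of code of your own. Each camera call takes 0.05 s, during which the arm holds its last target.

## Task

Set the carton counter for the red batch: with a fingertip, flick the lobed wheel round clockwise (seen from above) by its edge, click by click, until its white lobe rests pointing exactly at the red stud, and do not run past it. Then press the green start button right down and let it come up. Only touch and push, gently and without gripping anything, keep off the button until the wheel is set, and leave the label roll, the tape roll and the spray bottle where they stand.

Things in the scene. Friction and masses are not known exactly. Their poses are not given: they have to be found in the camera images.
- console: The carton counter: a grey box fixed to the bench, 160 (x) x 260 (y) x 42 mm high, with a lobed index wheel on its +y half and a green push button on its -y half. Origin: centre of its underside, on the bench; z up.
- wheel_center (a point): On the wheel's upright axis at its top face, 70 mm above the bench; (0, 50) mm in the console's frame. The wheel is a black disc of 40 mm radius with eight lobes like gear teeth, 45 degrees apart, 9 mm wide, rounded ends reaching 58 mm from the axis. Disc and lobes span 56 to 70 mm above the bench. Over it a fixed grey dial, 33 mm radius, 71 to 77 mm high, bears the studs.
- white_lobe (a point): Top of the wheel's one white lobe, 54 mm from the wheel axis, 70 mm above the bench; its x axis points outward along the lobe, z up. It turns with the wheel. Under the lobes there are 14 mm of free space above the box top (a collar of 34 mm radius carries the wheel).
- index_wheel (a joint): Wheel angle in rad, growing clockwise seen from above. Rests at 0, 0.785, 1.571, ... (45 degree clicks; at 0 the white lobe points along the console's +x). A spring detent pulls it to the nearest rest, so a lobe pushed over 22.5 degrees jumps on to the next; this takes 1 to 5 N at a lobe. Starts at 0; stops at -0.15 and 5.65. The red stud is 2 to 6 clicks ahead at the start.
- red_stud: Red stud, 14 mm across, 5 mm high, fixed on the dial 22 mm from the wheel axis; origin: centre of its underside (77 mm above the bench). The white lobe must point along the line from the axis through it. Studs of five colours stand at the rest places 2, 3, 4, 5 and 6 clicks from the joint's zero, in any order.
- blue_stud: Blue stud, like the red one; another batch.
- yellow_stud: Yellow stud, like the red one; another batch.
- green_stud: Green stud, like the red one; another batch (not the button).
- violet_stud: Violet stud, like the red one; another batch.
- start_button_top (a point): Centre of the top of the green start button (32 mm across) when read; at (0, -83) mm in the console's frame. It is pressed straight down.
- start_button (a joint): Travel of the start button in m: 0 up, 0.006 fully down (takes 5 N); it springs back.
- label_roll_center (a point): Centre of a roll of white labels standing on end, 90 mm across, 60 mm high, loose on the bench. Leave alone.
- tape_roll_center (a point): Centre of a roll of amber packing tape lying flat, 100 mm across, 48 mm high, loose on the bench. Leave alone.
- spray_center (a point): Mid-height centre of a white bottle with a blue cap, 60 mm across, 150 mm high, loose on the bench. Leave alone.

How it is judged:
On the way, in this order (a step that is already met when the one before it is completed fails the run):
1. the wheel rests with its white lobe at the red stud, button still up (x of red_stud in the frame of white_lobe above -0.045 m and y of red_stud in the frame of white_lobe between -0.0035 and 0.0035 m and velocity of joint index_wheel between -0.3 and 0.3 rad/s and value of joint start_button below 0.002 m), for 0.2 s.
2. the start button is pressed down (value of joint start_button above 0.0045 m).
At the end, for the whole second after the job is handed in: The white lobe points at the red stud (the stud is within 3.5 mm of the lobe's centre line, about 10 degrees), the wheel is at rest and the start button, having been pressed down at least 4.5 mm after the wheel was set, is up again (all of step 1); the robot touches nothing.
It fails at once if the wheel is run past the red stud (beyond half a click) (x of red_stud in the frame of white_lobe above -0.047 m and y of red_stud in the frame of white_lobe above 0.0097 m).
It fails at once if the start button is pressed while the wheel is not at the red stud (value of joint start_button above 0.003 m and not (x of red_stud in the frame of white_lobe above -0.045 m and y of red_stud in the frame of white_lobe between -0.0035 and 0.0035 m)).
It fails at once if the wheel is gripped or forced (more than 40 N from the fingers) (contact force between the fingers and index_wheel above 40 N).
It fails at once if the label roll, spray bottle or tape roll is shoved, lifted or carried (more than 15 mm) (distance of any of label_roll_center, spray_center, tape_roll_center from where it was at the start of the episode above 0.015 m).
It also fails if it takes over 67 s, if anything falls off the work surface, if the arm or the gripper's body presses on something with over 40 N, if the wrist force passes 120 N, or if a joint passes its speed limit or range.

## Working session

There is one attempt and no reset: what is moved stays moved. The work goes in short steps, Python scripts to look and compute and a tool call to move; the robot and the scene stay as the last step left them, time stands still between calls to the robot, and variables do not carry over. Pictures are saved under pics/ and viewed, and the job is handed in when it is done.

Besides the shell and the picture viewer there is one more tool, called after "Emit:" by a JSON object that holds its "fn" and its "kwargs". send_rows: Moves the arm, as the interface text tells. Its arguments: {"type":"object","properties":{"motion":{"type":"array"},"gripper":{"type":"number"},"grip_force":{"type":"number"}},"required":["motion"]}

```bash
mkdir -p pics
cat > h.py <<'E'
import numpy as np, cv2
from cell import sensors, read_camera, hand_in
def snap(n,fn):
    c=read_camera(n); cv2.imwrite('pics/'+fn,c['frame'][:,:,::-1]); return c
def K(c): return np.array([[c['fx'],0,c['cx']],[0,c['fy'],c['cy']],[0,0,1.]])
def ray(c,uv):
    p=cv2.undistortPoints(np.array([[uv]],float),K(c),np.array(c['distortion'],float))[0,0]
    E=np.array(c['extrinsics']); R=E[:3,:3];t=E[:3,3]
    return -R.T@t, R.T@np.array([p[0],-p[1],-1.])
def onz(c,uv,z):
    o,d=ray(c,uv); return o+d*(z-o[2])/d[2]
def proj(c,P):
    E=np.array(c['extrinsics']); q=E[:3,:3]@np.array(P)+E[:3,3]; q=q*[1,-1,-1]
    return cv2.projectPoints(q.reshape(1,1,3),np.zeros(3),np.zeros(3),K(c),np.array(c['distortion'],float))[0].ravel()
E
python3 - <<'E'
from h import *
for n in ['top','side','wrist']: 
    c=snap(n,n+'0.png'); print(n,c['fx'],np.round(c['extrinsics'],3).tolist(),c['distortion'])
s=sensors.observe(); print(s)
E
```

```text
top 534.6484682557356 [[0.015, -1.0, 0.011, -0.001], [0.997, 0.016, 0.076, -0.645], [-0.076, 0.01, 0.997, -1.277], [0.0, 0.0, 0.0, 1.0]] [-0.00150419  0.          0.          0.          0.        ]
side 388.82465044139906 [[-0.693, -0.721, -0.023, 0.477], [0.435, -0.443, 0.784, -0.338], [-0.575, 0.533, 0.621, -0.421], [0.0, 0.0, 0.0, 1.0]] [0.01686512 0.         0.         0.         0.        ]
wrist 291.88871917981487 [[0.337, -0.941, -0.002, -0.524], [0.909, 0.326, -0.259, 0.032], [0.245, 0.085, 0.966, -0.391], [0.0, 0.0, 0.0, 1.0]] [-0.04343616  0.          0.          0.          0.        ]
{'time': 0.15, 'qpos': array([-1.37401344e+00,  3.42576953e-01,  1.52477120e+00, -3.26809790e-05,
        1.27541534e+00, -1.45983443e-01]), 'qvel': array([-0.00121168, -0.00054051, -0.00363624,  0.00049152,  0.00056816,
       -0.00048279]), 'joint_efforts': array([ 1.18227377e-03, -4.31470942e+01, -2.44353247e+01,  7.17152981e-02,
        5.37392939e-02, -7.27318979e-05]), 'tool_pos': array([ 0.17641081, -0.4941608 ,  0.23040642]), 'tool_rot': array([-1.57195926e+00,  1.39395401e-04, -2.79881687e+00]), 'contact_force': array([ 0.58660662,  0.32494604, -0.43834132]), 'torque': array([0.02922672, 0.02728846, 0.02102291]), 'opening': 0.09162581887733663}
```

View pics/top0.png

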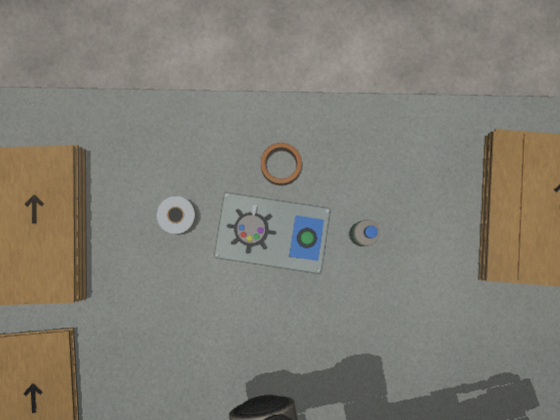

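View pics/side0.png

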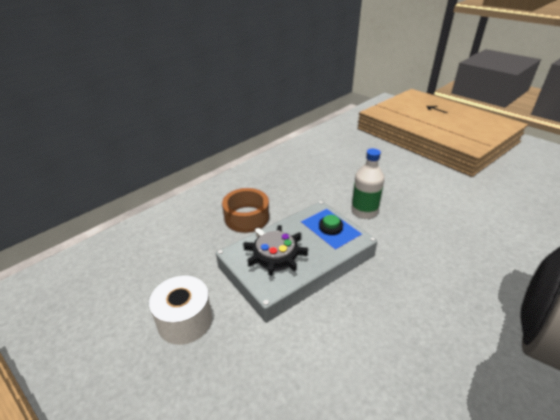

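Run:
```python
from h import *
c=read_camera('top'); f=c['frame'][:,:,::-1].copy()
cr=cv2.resize(f[180:285,160:390],None,fx=3.4,fy=3.4,interpolation=cv2.INTER_CUBIC); cv2.imwrite('pics/topz.png',cr)
hsv=cv2.cvtColor(f,cv2.COLOR_BGR2HSV)
roi=np.zeros(f.shape[:2],bool); roi[205:255,225:278]=1
def cen(m,name,z):
    n,l,st,ce=cv2.connectedComponentsWithStats(m.astype(np.uint8))
    for i in range(1,n):
        if st[i,4]>=6: print(name,ce[i].round(1),st[i,4],onz(c,ce[i],z).round(4), 'box',st[i,:4])
H,S,V=[hsv[:,:,i].astype(int) for i in range(3)]
sat=(S>90)&(V>60)&roi
for n,a,b in [('red',-1,9),('red2',170,181),('yellow',18,35),('green',40,85),('blue',95,122),('violet',125,165)]:
    cen(sat&(H>a)&(H<b),n,.082)
b=np.zeros_like(roi); b[222:255,290:322]=1
cen((H>40)&(H<85)&(S>100)&b,'button',.05)
cen((V>185)&(S<50)&roi,'white',.07)
# dark wheel
m=(V<75)&(S<120)&roi
ys,xs=np.nonzero(m); (cx,cy),r=cv2.minEnclosingCircle(np.stack([xs,ys],1).astype(np.float32)); print('dark circ',cx,cy,r,onz(c,(cx,cy),.07))
# console
b=np.zeros_like(roi)
for uv in [(224,193),(330,208),(321,272),(216,257)]: print(onz(c,uv,.042).round(4))
```

```text
red [242.9 234.1] 22 [0.5835 0.0992 0.082 ] box [241 232   5   5]
yellow [249.1 237.9] 22 [0.5748 0.0847 0.082 ] box [247 236   5   5]
green [256. 236.] 21 [0.5795 0.0688 0.082 ] box [254 234   5   5]
blue [241. 227.] 21 [0.5998 0.1039 0.082 ] box [239 225   5   5]
violet [260. 230.] 21 [0.5935 0.0598 0.082 ] box [258 228   5   5]
button [306.8 237.5] 128 [ 0.5787 -0.0508  0.05  ] box [301 231  13  13]
dark circ 251.0 229.0 23.6009464263916 [0.59602228 0.08124698 0.07      ]
[0.6828 0.1492 0.042 ]
[ 0.6506 -0.1063  0.042 ]
[ 0.4972 -0.0861  0.042 ]
[0.5291 0.1647 0.042 ]
```

View pics/topz.png

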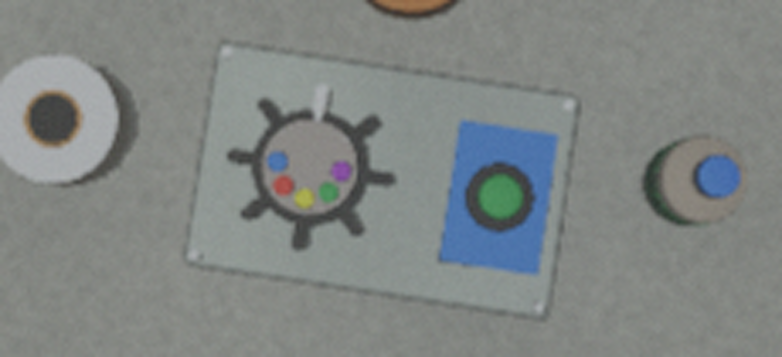

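View pics/wrist0.png

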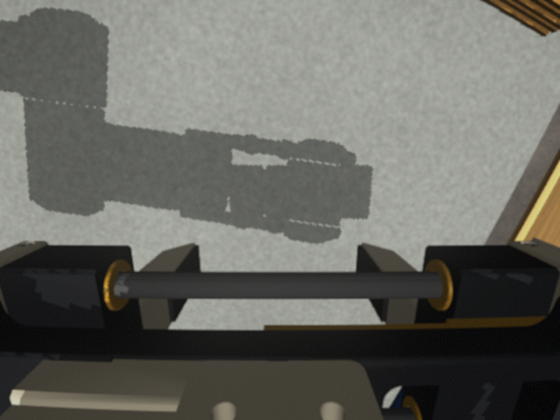

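Red is 5 clicks ahead: the order clockwise is violet 2, green 3, yellow 4, red 5, blue 6. The wheel centre is near (0.596, 0.081) and the button near (0.579, -0.051). The distance between them is 133 mm, as specified. I'll push with the closed fingers on the near side of the wheel.

```bash
cat >> h.py <<'E'
from scipy.spatial.transform import Rotation as Ro
W=np.array([.5963,.081]); YAW=np.radians(-7.5)
def to(p,z,rel=True,psi=-97.5):
    """p: xy in console axes about wheel (m) ; z TCP"""
    s=sensors.observe(); T=np.array(s['tool_pos']); R=Ro.from_euler('xyz',s['tool_rot']).as_matrix()
    c,n=np.cos(YAW),np.sin(YAW)
    xy=W+np.array([[c,-n],[n,c]])@np.array(p) if rel else np.array(p)
    d=R.T@(np.array([*xy,z])-T)
    cur=np.degrees(np.arctan2(R[1,0],R[0,0])); tw=-((psi-cur+180)%360-180)
    print('world',xy.round(4),'shift mm',(d*1000).round(1),'twist',round(tw,2)); return d,tw
def where():
    s=sensors.observe(); T=np.array(s['tool_pos']); c,n=np.cos(YAW),np.sin(YAW)
    print('t',round(s['time'],2),'rel mm',(np.array([[c,n],[-n,c]])@(T[:2]-W)*1000).round(1),'z',T[2].round(4),'F',s['contact_force'].round(1),'rot',np.degrees(s['tool_rot']).round(1),'op',s['opening'])
E
python3 -c "
from h import *
where(); to((-.085,-.019),.18)"
```

```text
t 0.2 rel mm [-341.2 -625.1] z 0.2305 F [ 0.2 -0.2 -0.2] rot [ -90.     0.  -160.4] op 0.09203629370151324
world [0.5095 0.0733] shift mm [-504.5   51.  -422.5] twist -62.86
```

Emit:
{"fn": "send_rows", "kwargs": {"motion": [[[-0.038,0,-0.032,-8],[-0.076,0,-0.064,-16],[-0.114,0,-0.096,-24],[-0.152,0,-0.128,-32],[-0.19,0,-0.16,-40],[-0.228,0,-0.192,-48],[-0.266,0,-0.224,-56],[-0.304,0,-0.256,-62.8]]], "gripper": 0, "grip_force": 5}}

```text
time: 1.0
tool_pos: [0.3773, -0.1491, 0.2309]
tool_rot: [-1.571, 0.001, -1.698]
contact_force: [0.7, 0.4, -0.8]
opening: 0.0325
```

```bash
python3 -c "
from h import *
where(); to((-.085,-.019),.14)"
```

```text
t 1.0 rel mm [-187.1 -256.7] z 0.2309 F [ 0.7  0.4 -0.8] rot [-90.    0.  -97.3] op 0.032537424411694264
world [0.5095 0.0733] shift mm [-237.2   91.1  103.1] twist 0.23
```

Emit:
{"fn": "send_rows", "kwargs": {"motion": [[[-0.04,0.01,0.017,0],[-0.08,0.02,0.034,0],[-0.12,0.03,0.051,0],[-0.16,0.05,0.068,0],[-0.2,0.07,0.085,0],[-0.237,0.09,0.103,0],[-0.237,0.091,0.103,0.2],[-0.237,0.091,0.103,0.2]]]}}

```text
time: 1.8
tool_pos: [0.5089, 0.0737, 0.1392]
tool_rot: [-1.573, -0.0, -1.699]
contact_force: [-0.4, -1.7, 0.4]
opening: 0.0001
```

```bash
python3 -c "
from h import *
where(); c=snap('top','top1.png'); c2=snap('side','side1.png'); w=snap('wrist','w1.png')
f=cv2.imread('pics/top1.png')[180:330,160:390]; cv2.imwrite('pics/t1z.png',cv2.resize(f,None,fx=3.4,fy=3.4,interpolation=2))
f=cv2.imread('pics/side1.png')[140:320,180:400]; cv2.imwrite('pics/s1z.png',cv2.resize(f,None,fx=3.3,fy=3.3,interpolation=2))
to((-.085,-.019),.083)"
```

```text
t 1.8 rel mm [-85.7 -18.7] z 0.1392 F [-0.4 -1.7  0.4] rot [-90.1  -0.  -97.3] op 9.516017368159e-05
world [0.5095 0.0733] shift mm [-1.1 57.8 -0. ] twist -0.03
```

View pics/t1z.png

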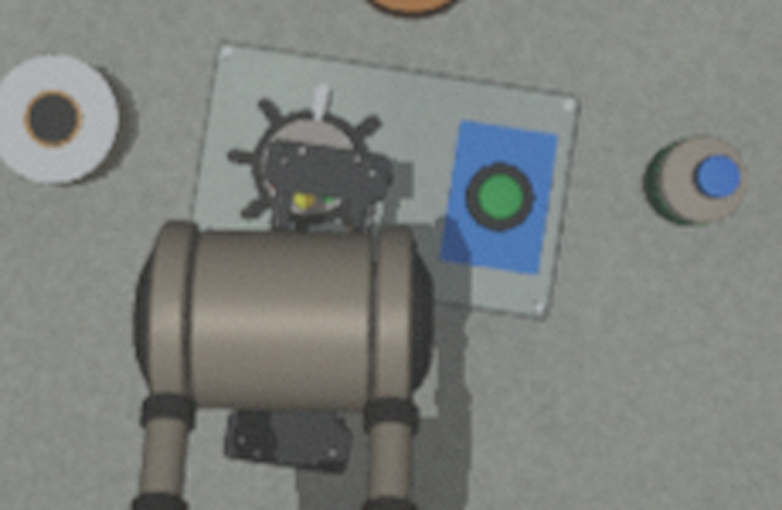

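View pics/s1z.png

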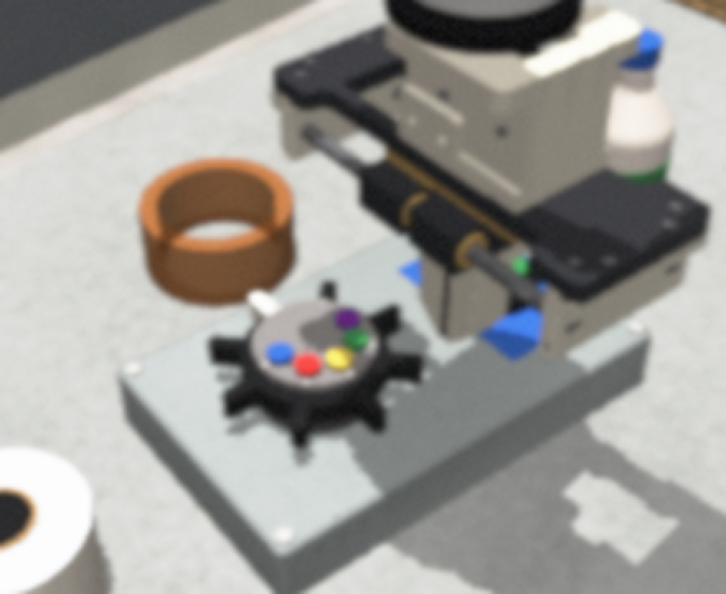

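View pics/w1.png

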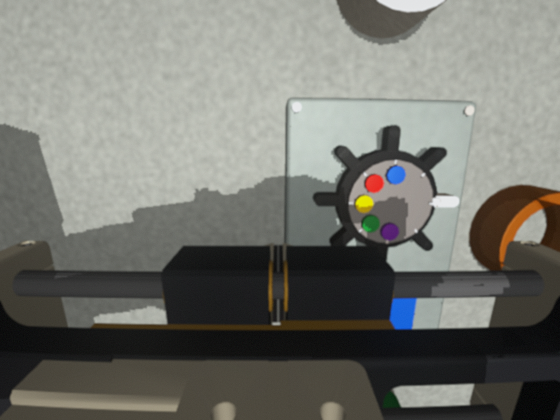

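The side and wrist views show the wheel untouched, with the white lobe toward the tape roll and red on the +y, near side. The closed fingers are over the near edge. Next I'll descend outside the lobes, then move in behind the near lobe.

Emit:
{"fn": "send_rows", "kwargs": {"motion": [[[0,0.02,0,0],[0,0.04,0,0],[0,0.056,0,0],[0,0.056,0,0],[0,0.056,0.01,0],[0,0.056,0.02,0],[0,0.056,0.022,0],[0,0.056,0.022,0]]]}}

```text
time: 2.75
tool_pos: [0.5321, 0.069, 0.0854]
tool_rot: [-1.568, 0.001, -1.702]
contact_force: [-0.4, -0.6, 0.7]
opening: 0.0006
```

```bash
python3 -c "
from h import *
where(); c2=snap('side','side2.png'); w=snap('wrist','w2.png')
f=cv2.imread('pics/side2.png')[180:320,180:400]; cv2.imwrite('pics/s2z.png',cv2.resize(f,None,fx=3.6,fy=3.6,interpolation=2))"
```

```text
t 2.75 rel mm [-62.  -20.2] z 0.0854 F [-0.4 -0.6  0.7] rot [-89.9   0.  -97.5] op 0.0006061090012959213
```

View pics/s2z.png

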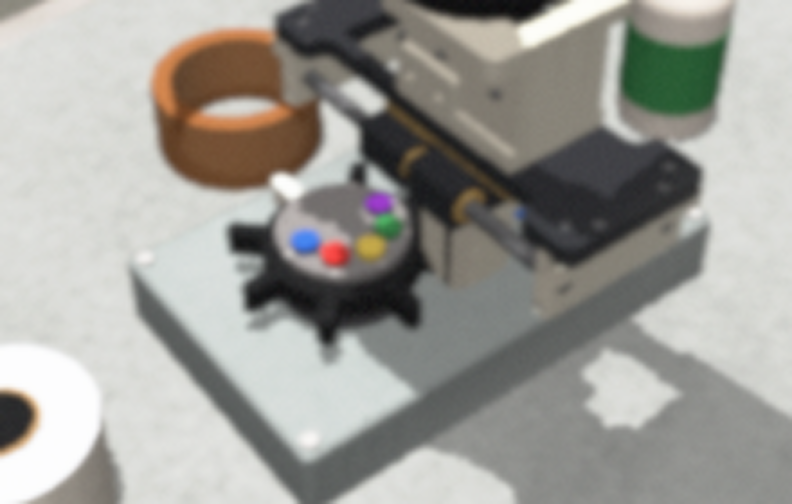

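View pics/w2.png

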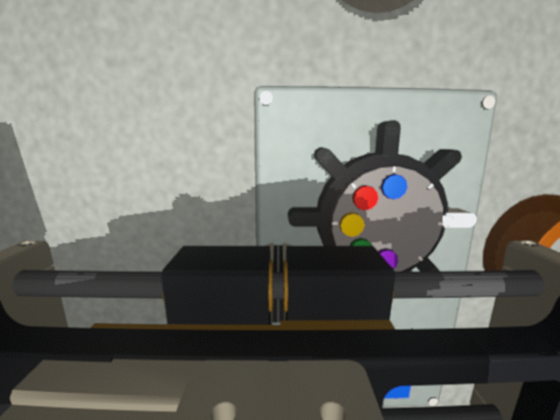

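Emit:
{"fn": "send_rows", "kwargs": {"motion": [[[-0.005,0,0,0],[-0.01,0,0,0],[-0.015,0,0,0],[-0.02,0,0,0],[-0.025,0,0,0],[-0.03,0,0,0],[-0.035,0,0,0],[-0.036,0,0,0]]]}}

```text
time: 3.65
tool_pos: [0.5359, 0.1056, 0.085]
tool_rot: [-1.57, 0.001, -1.702]
contact_force: [0.2, 0.8, -0.4]
opening: 0.0005
```

```bash
python3 -c "
from h import *
where(); c2=snap('side','side3.png'); w=snap('wrist','w3.png')
a=cv2.imread('pics/w3.png');f=cv2.imread('pics/side3.png')
cv2.imwrite('pics/c3.png',np.hstack([a[60:330,230:560],cv2.resize(f[200:300,220:360],None,fx=2.7,fy=2.7,interpolation=2)]))
"
```

```text
t 3.65 rel mm [-63.1  16.5] z 0.085 F [ 0.2  0.8 -0.4] rot [-89.9   0.  -97.5] op 0.0005104459202073348
```

View pics/c3.png

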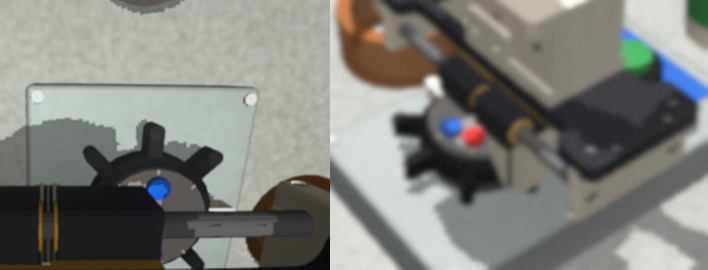

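Emit:
{"fn": "send_rows", "kwargs": {"motion": [[[0,0,-0.012,0],[0,0,-0.023,0],[0,0,-0.023,0],[0.012,0,-0.023,0],[0.024,0,-0.023,0],[0.036,0,-0.023,0],[0.036,0,-0.023,0]]]}}

```text
time: 4.45
tool_pos: [0.5084, 0.0705, 0.085]
tool_rot: [-1.57, 0.0, -1.704]
contact_force: [-0.6, -0.3, 0.2]
opening: 0.0008
```

```bash
python3 -c "
from h import *
where(); c2=snap('side','side4.png'); w=snap('wrist','w4.png')
a=cv2.imread('pics/w4.png');f=cv2.imread('pics/side4.png')
cv2.imwrite('pics/c4.png',np.hstack([a[60:330,230:560],cv2.resize(f[200:300,220:360],None,fx=2.7,fy=2.7,interpolation=2)]))
"
```

```text
t 4.45 rel mm [-85.7 -21.9] z 0.085 F [-0.6 -0.3  0.2] rot [-89.9   0.  -97.6] op 0.0007961500182135032
```

View pics/c4.png

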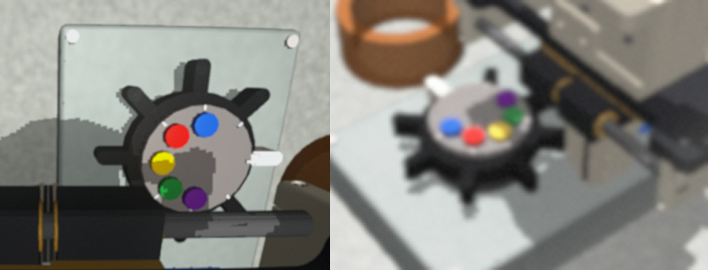

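```bash
python3 -c "
from h import *
a=cv2.imread('pics/side1.png')[190:260,280:380]; b=cv2.imread('pics/side3.png')[215:285,275:375]
cv2.imwrite('pics/z5.png',np.hstack([cv2.resize(i,None,fx=4,fy=5.6,interpolation=cv2.INTER_LANCZOS4) for i in (a,b)]))
f=snap('top','top5.png')['frame'][180:290,160:390,::-1]; cv2.imwrite('pics/t5z.png',cv2.resize(f,None,fx=3.4,fy=3.4,interpolation=2))
c=read_camera('side'); print(np.linalg.inv(c['extrinsics'])[:3,3])
s=sensors.observe();T=s['tool_pos']
for d in [(0,0,-.025),(.019,0,-.025),(-.019,0,-.025)]: print(proj(c,T+np.array(d)))
"
```

```text
[0.23576615 0.4188666  0.53756718]
[316.4781077  274.69597555]
[307.84482679 268.67921137]
[325.41636827 280.92611557]
```

View pics/z5.png

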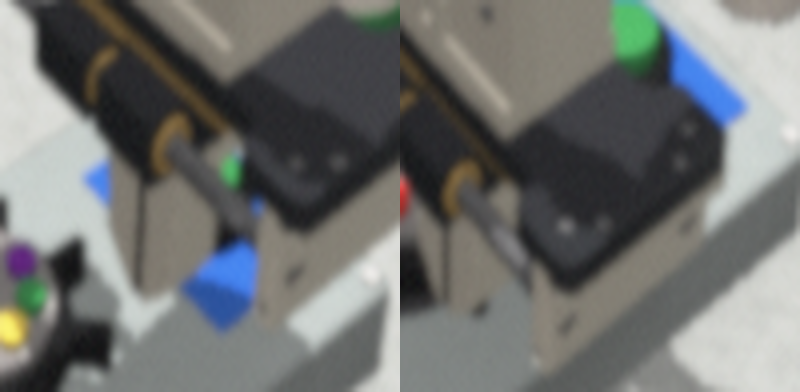

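View pics/t5z.png

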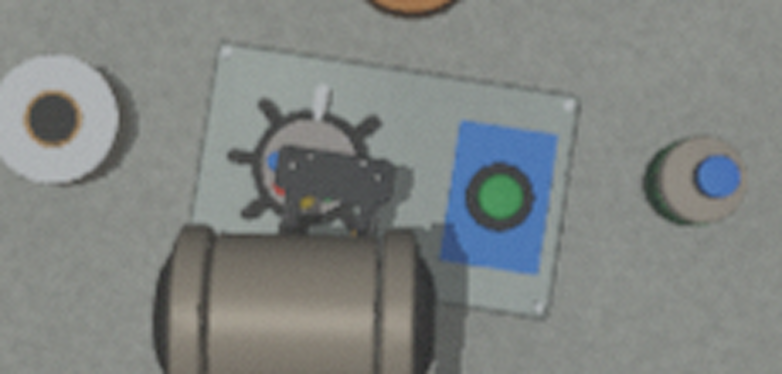

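```bash
python3 -c "
from h import *
c=read_camera('side'); T=np.array([0.5089,.0737,.1392]); ux=np.array([np.cos(YAW),np.sin(YAW),0]); uy=np.array([-np.sin(YAW),np.cos(YAW),0])
a=cv2.imread('pics/side1.png')[190:260,280:380]; im=cv2.resize(a,None,fx=8,fy=8,interpolation=cv2.INTER_CUBIC)
for w,col in ((9.5,(0,0,255)),):
  for t in (-19,-10,0,10,19):
    for h in (-25,-20,-15,-10,-5,0):
      p=(proj(c,T+ux*t/1e3+uy*w/1e3+[0,0,h/1e3])-[280,190]+.5)*8
      cv2.circle(im,tuple(int(v) for v in p),2,col if h>-25 else (255,0,255),-1)
cv2.imwrite('pics/z6.png',im)
"
```

```text
(no output)
```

View pics/z6.png

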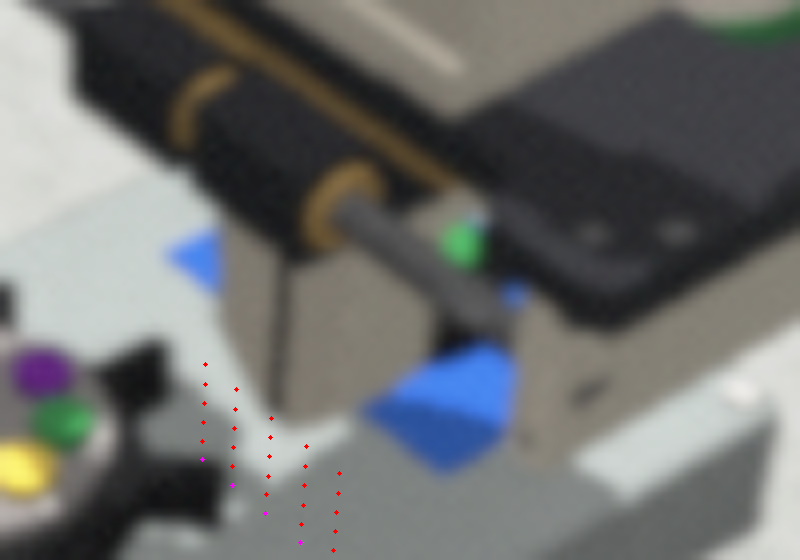

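```bash
python3 -c "
from h import *
c=read_camera('side')
for p in [(0.5835,0.0992,.082),(0.5935,.0598,.082),(.5787,-.0508,.05),(.4972,-.0861,.042),(.5291,.1647,.042)]: print(proj(c,p))
T=np.array([0.5089,.0737,.1392])
o,d=ray(c,(280+275/8-.5,190+410/8-.5)); 
for z in (.105,.114,.12,.13,.139): print(z,o+d*(z-o[2])/d[2]-T)
"
```

```text
[272.7263767 250.5669675]
[285.01164174 236.58907954]
[330.90026229 225.26963557]
[376.7467333  239.66888957]
[267.23476824 306.65923592]
0.105 [ 0.02586325 -0.02173795 -0.0342    ]
0.114 [ 0.01964231 -0.01410413 -0.0252    ]
0.12 [ 0.01549502 -0.00901492 -0.0192    ]
0.13 [ 0.00858287 -0.00053289 -0.0092    ]
0.139 [ 0.00236193  0.00710093 -0.0002    ]
```

View pics/side4.png

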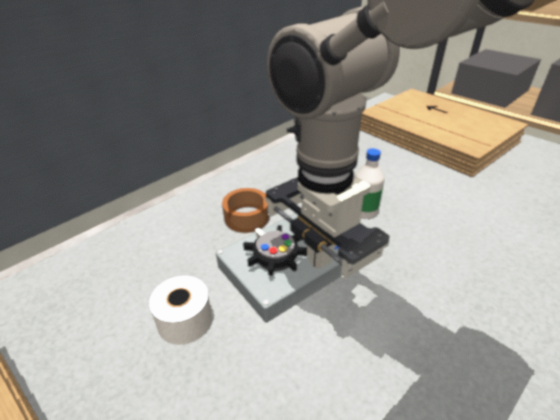

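```bash
python3 -c "
from h import *
c=snap('side','side7.png'); T=np.array(sensors.observe()['tool_pos']); ux=np.array([np.cos(YAW),np.sin(YAW),0]); uy=np.array([-np.sin(YAW),np.cos(YAW),0])
a=cv2.imread('pics/side7.png')[210:300,290:390]; im=cv2.resize(a,None,fx=8,fy=6.6,interpolation=cv2.INTER_CUBIC)
for w,col in ((9.5,(0,0,255)),(-9.5,(0,255,0))):
  for t in (-19,0,19):
    for h in (-25,-20,-15,-10,-5,0):
      p=(proj(c,T+ux*t/1e3+uy*w/1e3+[0,0,h/1e3])-[290,210]+.5)*[8,6.6]
      cv2.circle(im,tuple(int(v) for v in p),2,col if h>-25 else (255,0,255),-1)
cv2.imwrite('pics/z7.png',im)
"
```

```text
(no output)
```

View pics/z7.png

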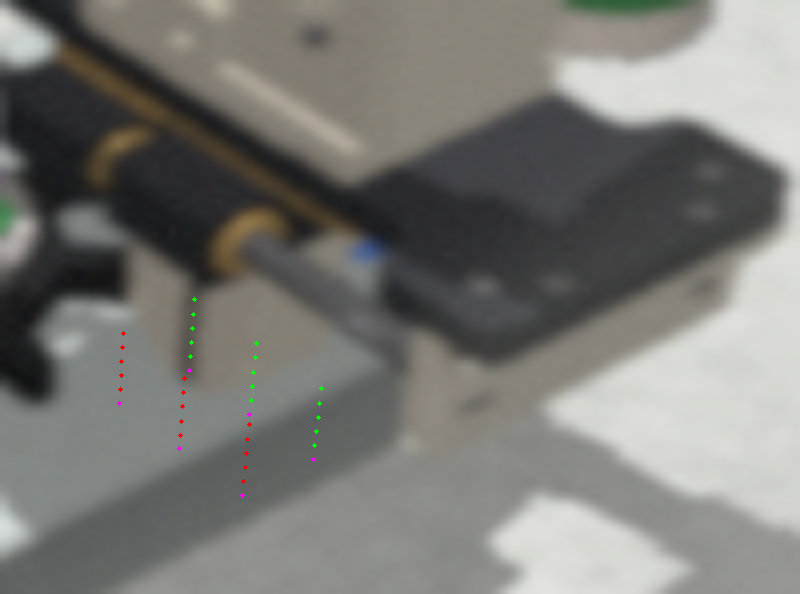

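```bash
python3 -c "
from h import *
c=read_camera('wrist')
c['extrinsics']=[[0.337, -0.941, -0.002, -0.524], [0.909, 0.326, -0.259, 0.032], [0.245, 0.085, 0.966, -0.391], [0,0,0,1]]
T=np.array([ 0.17641081, -0.4941608 ,  0.23040642]);R=Ro.from_euler('xyz',[-1.57195926e+00,  1.39395401e-04, -2.79881687e+00]).as_matrix()
E=np.linalg.inv(c['extrinsics'])[:3,3]; print('cam in tool',R.T@(E-T))
for h in (-20,0,6,25):
  for x in (-9.5,9.5): print(h,x,[proj(c,T+R@(np.array([x,h,s*46])/1e3)).round(0) for s in(-1,1)])
"
```

```text
cam in tool [-7.07760727e-02 -1.54091844e-01  5.47500256e-05]
-20 -9.5 [array([186., 264.]), array([370., 264.])]
-20 9.5 [array([189., 297.]), array([366., 298.])]
0 -9.5 [array([197., 249.]), array([359., 249.])]
0 9.5 [array([199., 279.]), array([356., 280.])]
6 -9.5 [array([199., 245.]), array([356., 245.])]
6 9.5 [array([202., 275.]), array([354., 275.])]
25 -9.5 [array([207., 235.]), array([349., 235.])]
25 9.5 [array([209., 262.]), array([347., 262.])]
```

```bash
python3 -c "
from h import *
c=read_camera('side'); T=np.array(sensors.observe()['tool_pos']); ux=np.array([np.cos(YAW),np.sin(YAW),0]); uy=np.array([-np.sin(YAW),np.cos(YAW),0])
def look(uv):
  o,d=ray(c,uv)
  for z in (.06,.07,.08,.09,.1,.11,.12,.13):
    p=o+d*(z-o[2])/d[2]-T; print(uv,z,'t',round(p@ux*1e3),'w',round(p@uy*1e3))
look((290+405/8-.5,210+450/6.6-.5)); look((290+720/8-.5,210+310/6.6-.5))
where()
"
```

```text
(340.125, 277.6818181818182) 0.06 t -28 w -26
(340.125, 277.6818181818182) 0.07 t -34 w -19
(340.125, 277.6818181818182) 0.08 t -40 w -12
(340.125, 277.6818181818182) 0.09 t -46 w -5
(340.125, 277.6818181818182) 0.1 t -52 w 2
(340.125, 277.6818181818182) 0.11 t -58 w 9
(340.125, 277.6818181818182) 0.12 t -64 w 16
(340.125, 277.6818181818182) 0.13 t -70 w 23
(379.5, 256.469696969697) 0.06 t -34 w -113
(379.5, 256.469696969697) 0.07 t -40 w -105
(379.5, 256.469696969697) 0.08 t -46 w -96
(379.5, 256.469696969697) 0.09 t -52 w -87
(379.5, 256.469696969697) 0.1 t -57 w -78
(379.5, 256.469696969697) 0.11 t -63 w -69
(379.5, 256.469696969697) 0.12 t -69 w -61
(379.5, 256.469696969697) 0.13 t -75 w -52
t 4.9 rel mm [-86.1 -19.7] z 0.0849 F [-0.4  0.5 -0. ] rot [-89.9   0.  -97.5] op 0.00041404552220574526
```

Emit:
{"fn": "send_rows", "kwargs": {"motion": [[[0,0.003,0,0],[0,0.006,0,0],[0,0.009,0,0],[0,0.012,0,0],[0,0.015,0,0],[0,0.015,0,0]]]}}

```text
time: 5.5
tool_pos: [0.5081, 0.0727, 0.0694]
tool_rot: [-1.571, 0.0, -1.701]
contact_force: [-0.2, -0.1, -0.3]
opening: 0.0005
```

```bash
python3 -c "
from h import *
where(); c=snap('side','side8.png'); T=np.array(sensors.observe()['tool_pos']); ux=np.array([np.cos(YAW),np.sin(YAW),0]); uy=np.array([-np.sin(YAW),np.cos(YAW),0])
a=cv2.imread('pics/side8.png')[220:300,260:360]; im=cv2.resize(a,None,fx=8,fy=7,interpolation=cv2.INTER_CUBIC)
cv2.imwrite('pics/z8.png',im)
"
```

```text
t 5.5 rel mm [-86.4 -19.7] z 0.0694 F [-0.2 -0.1 -0.3] rot [-90.    0.  -97.5] op 0.00047981929304493015
```

View pics/z8.png

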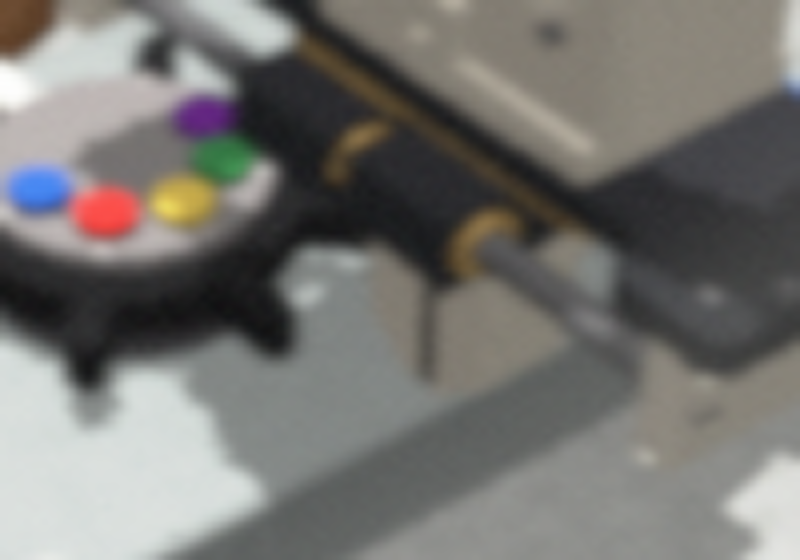

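Emit:
{"fn": "send_rows", "kwargs": {"motion": [[[0,0.001,0,0],[0,0.002,0,0],[0,0.003,0,0],[0,0.004,0,0],[0,0.004,0,0]]]}}

```text
time: 6.05
tool_pos: [0.5082, 0.0727, 0.0656]
tool_rot: [-1.57, 0.0, -1.701]
contact_force: [0.1, 0.6, -1.0]
opening: 0.0003
```

Emit:
{"fn": "send_rows", "kwargs": {"motion": [[[0,0.001,0,0],[0,0.002,0,0],[0,0.003,0,0],[0,0.004,0,0],[0,0.004,0,0]]]}}

```text
time: 6.55
tool_pos: [0.5081, 0.0727, 0.0614]
tool_rot: [-1.571, 0.0, -1.701]
contact_force: [-0.3, 0.0, -0.3]
opening: 0.0005
```

Emit:
{"fn": "send_rows", "kwargs": {"motion": [[[0,-0.01,0,0],[0,-0.013,0,0],[0,-0.013,0.008,0],[0,-0.013,0.016,0],[0,-0.013,0.016,0]]]}}

```text
time: 7.05
tool_pos: [0.5254, 0.0704, 0.0745]
tool_rot: [-1.569, 0.0, -1.702]
contact_force: [-0.1, -0.4, -0.2]
opening: 0.0004
```

Emit:
{"fn": "send_rows", "kwargs": {"motion": [[[0,0.002,0,0],[0,0.004,0,0],[0,0.006,0,0],[0,0.008,0,0],[0,0.008,0,0]]]}}

```text
time: 7.55
tool_pos: [0.5251, 0.0704, 0.0661]
tool_rot: [-1.57, 0.0, -1.702]
contact_force: [0.1, -0.8, 0.5]
opening: 0.0004
```

Emit:
{"fn": "send_rows", "kwargs": {"motion": [[[0,0.001,0,0],[0,0.002,0,0],[0,0.003,0,0],[0,0.003,0,0]]]}}

```text
time: 7.95
tool_pos: [0.525, 0.0704, 0.0629]
tool_rot: [-1.57, 0.0, -1.702]
contact_force: [0.0, 0.4, -0.9]
opening: 0.0007
```

The first push passed above the lobes. Both views and the touch-free descent put the visible fingertips about 5 mm ahead of the TCP, not 25 mm. I'll work lower.

Emit:
{"fn": "send_rows", "kwargs": {"motion": [[[0,0.001,0,0],[0,0.002,0,0],[0,0.003,0,0],[0,0.003,0.005,0],[0,0.003,0.009,0],[0,0.003,0.013,0],[0,0.003,0.013,0]]]}}

```text
time: 8.65
tool_pos: [0.5387, 0.0686, 0.06]
tool_rot: [-1.57, 0.0, -1.702]
contact_force: [-0.3, 1.0, 0.8]
opening: 0.0007
```

```bash
python3 -c "
from h import *
where(); snap('side','side9.png'); snap('wrist','w9.png')
a=cv2.imread('pics/side9.png')[220:290,260:350]; im=cv2.resize(a,None,fx=5,fy=5,interpolation=cv2.INTER_CUBIC)
cv2.imwrite('pics/z9.png',np.hstack([im,cv2.imread('pics/w9.png')[60:410,230:560]]))
"
```

```text
t 8.65 rel mm [-55.5 -19.8] z 0.06 F [-0.3  1.   0.8] rot [-89.9   0.  -97.5] op 0.0006552489688013679
```

View pics/z9.png

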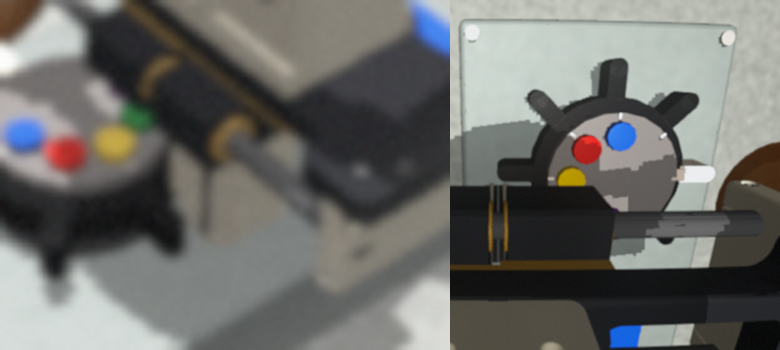

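Emit:
{"fn": "send_rows", "kwargs": {"motion": [[[-0.005,0,0,0],[-0.01,0,0,5],[-0.015,0,0,10],[-0.02,0,0,15],[-0.025,0,0,20],[-0.03,0,0,25],[-0.035,0,0,30],[-0.035,0,0,30]]]}}

```text
time: 9.55
tool_pos: [0.5424, 0.1045, 0.0599]
tool_rot: [-1.571, 0.001, -2.225]
contact_force: [-0.2, 2.8, -0.2]
opening: 0.0007
```

```bash
python3 -c "
from h import *
where(); snap('side','side10.png'); snap('wrist','w10.png')
a=cv2.imread('pics/side10.png')[220:290,250:340]; im=cv2.resize(a,None,fx=5,fy=5,interpolation=cv2.INTER_CUBIC)
cv2.imwrite('pics/z10.png',np.hstack([im,cv2.imread('pics/w10.png')[60:410,200:560]]))
"
```

```text
t 9.55 rel mm [-56.5  16.2] z 0.0599 F [-0.2  2.8 -0.2] rot [-9.000e+01  1.000e-01 -1.275e+02] op 0.0006775355577658911
```

View pics/z10.png

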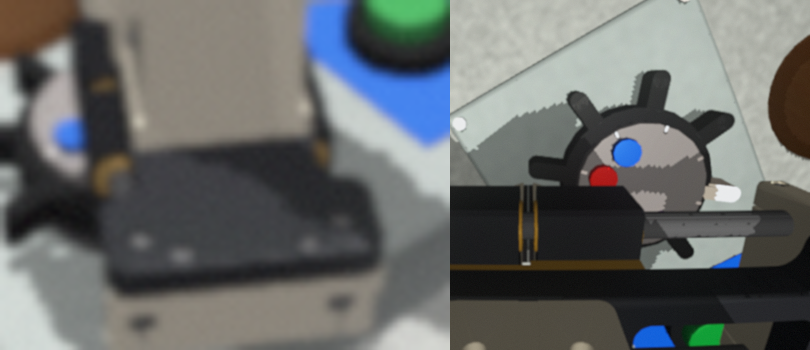

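Emit:
{"fn": "send_rows", "kwargs": {"motion": [[[0,0,-0.008,0],[0,0,-0.016,0],[0,0,-0.024,0],[0,0,-0.024,0]]]}}

```text
time: 10.05
tool_pos: [0.5219, 0.1191, 0.0598]
tool_rot: [-1.572, -0.0, -2.221]
contact_force: [0.1, -0.2, -0.1]
opening: 0.0007
```

```bash
python3 -c "
from h import *
where(); to((-.08,-.021),.06); to((-.055,-.021),.06);snap('side','side11.png'); snap('wrist','w11.png')
a=cv2.imread('pics/side11.png')[220:290,250:340]; im=cv2.resize(a,None,fx=5,fy=5,interpolation=cv2.INTER_CUBIC)
cv2.imwrite('pics/z11.png',np.hstack([im,cv2.imread('pics/w11.png')[60:410,200:560]]))
"
```

```text
t 10.05 rel mm [-78.7  28.1] z 0.0598 F [ 0.1 -0.2 -0.1] rot [ -90.1   -0.  -127.3] op 0.0006881209517592293
world [0.5142 0.0706] shift mm [43.3 -0.2 23.3] twist -29.77
world [0.539  0.0674] shift mm [30.8 -0.2 45. ] twist -29.77
```

View pics/z11.png

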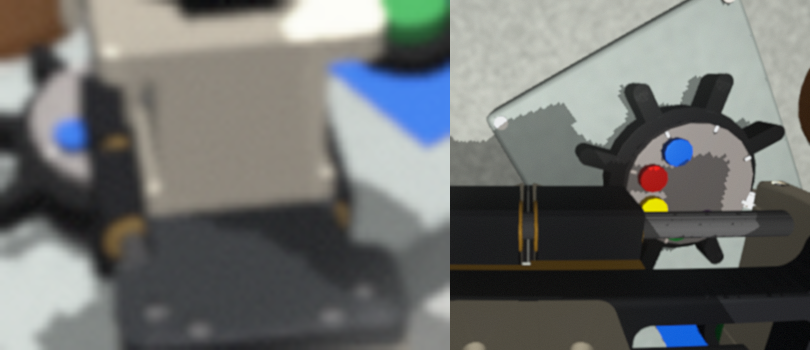

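Emit:
{"fn": "send_rows", "kwargs": {"motion": [[[0.009,0,0.005,-6],[0.018,0,0.01,-12],[0.027,0,0.015,-18],[0.036,0,0.02,-24],[0.043,0,0.023,-29.8],[0.043,0,0.023,-29.8]]]}}

```text
time: 10.75
tool_pos: [0.5155, 0.0696, 0.06]
tool_rot: [-1.57, 0.0, -1.702]
contact_force: [-0.1, 0.3, -0.8]
opening: 0.0005
```

```bash
python3 -c "
from h import *
where(); to((-.055,-.021),.06);snap('side','side12.png'); snap('wrist','w12.png')
a=cv2.imread('pics/side12.png')[210:280,250:340]; im=cv2.resize(a,None,fx=5,fy=5,interpolation=cv2.INTER_CUBIC)
cv2.imwrite('pics/z12.png',np.hstack([im,cv2.imread('pics/w12.png')[60:410,230:560]]))
"
```

```text
t 10.75 rel mm [-78.6 -21.9] z 0.06 F [-0.1  0.3 -0.8] rot [-90.    0.  -97.5] op 0.0005197614145629537
world [0.539  0.0674] shift mm [-0.9  0.  23.6] twist -0.02
```

View pics/z12.png

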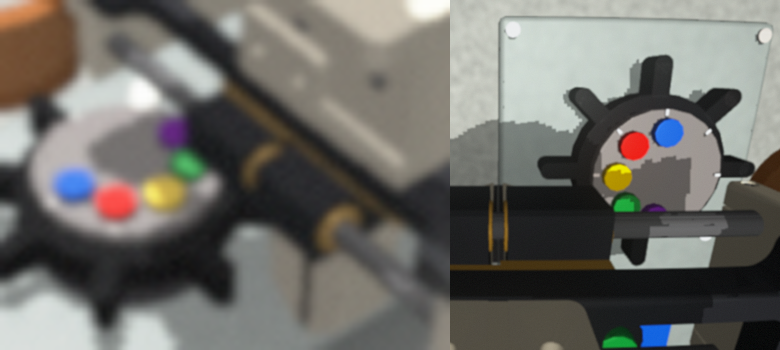

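One click is confirmed: the white lobe is now at the 45° place (wrist picture, about (705,237)). I'll repeat the same cycle.

Emit:
{"fn": "send_rows", "kwargs": {"motion": [[[0,0,0.008,0],[0,0,0.016,0],[0,0,0.0235,0],[0,0,0.0235,0]]]}}

```text
time: 11.25
tool_pos: [0.5401, 0.0672, 0.0599]
tool_rot: [-1.57, 0.001, -1.705]
contact_force: [-0.3, -0.4, 0.2]
opening: 0.0007
```

Emit:
{"fn": "send_rows", "kwargs": {"motion": [[[-0.006,0,0,0],[-0.012,0,0,5],[-0.017,0,0,10],[-0.022,0,0,15],[-0.027,0,0,20],[-0.032,0,0,25],[-0.037,0,0,30],[-0.037,0,0,30]]]}}

```text
time: 12.05
tool_pos: [0.5446, 0.1053, 0.0598]
tool_rot: [-1.571, 0.002, -2.229]
contact_force: [-1.2, 2.8, -0.7]
opening: 0.0008
```

Emit:
{"fn": "send_rows", "kwargs": {"motion": [[[0,0,-0.008,0],[0,0,-0.016,0],[0,0,-0.024,0],[0,0,-0.024,0]]]}}

```text
time: 12.45
tool_pos: [0.5244, 0.1206, 0.0599]
tool_rot: [-1.572, 0.001, -2.228]
contact_force: [0.3, -0.6, 1.6]
opening: 0.0004
```

Emit:
{"fn": "send_rows", "kwargs": {"motion": [[[0.009,0,0.005,-6],[0.018,0,0.01,-12],[0.027,0,0.015,-18],[0.036,0,0.02,-24],[0.043,0,0.023,-29.8],[0.043,0,0.023,-29.8]]]}}

```text
time: 13.05
tool_pos: [0.5163, 0.0716, 0.0599]
tool_rot: [-1.571, 0.001, -1.707]
contact_force: [-0.2, 0.6, 0.4]
opening: 0.0003
```

```bash
python3 -c "
from h import *
where(); to((-.055,-.021),.06);snap('side','side13.png'); snap('wrist','w13.png')
a=cv2.imread('pics/side13.png')[210:280,250:340]; im=cv2.resize(a,None,fx=5,fy=5,interpolation=cv2.INTER_CUBIC)
cv2.imwrite('pics/z13.png',np.hstack([im,cv2.imread('pics/w13.png')[60:410,230:560]]))
"
```

```text
t 13.05 rel mm [-78.1 -19.8] z 0.0599 F [-0.2  0.6  0.4] rot [-90.    0.1 -97.8] op 0.0002976301665137957
world [0.539  0.0674] shift mm [ 1.1 -0.1 23.1] twist -0.33
```

View pics/z13.png

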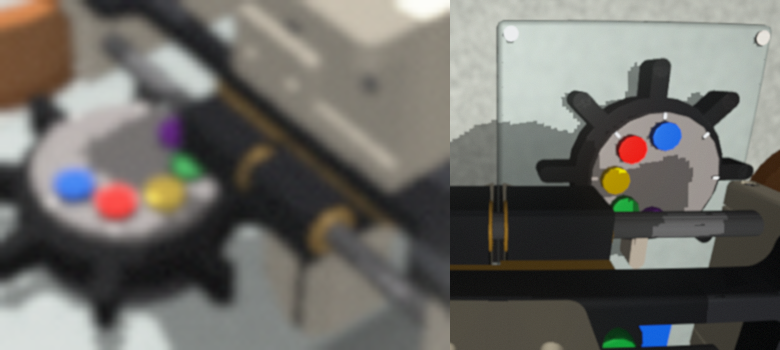

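Two clicks are done: the white lobe points down at (635,250), at the violet place. Next is click 3.

Emit:
{"fn": "send_rows", "kwargs": {"motion": [[[0.001,0,0.008,0],[0.001,0,0.016,0],[0.001,0,0.023,0],[0.001,0,0.023,0]]]}}

```text
time: 13.55
tool_pos: [0.5401, 0.0681, 0.0598]
tool_rot: [-1.571, 0.001, -1.711]
contact_force: [0.1, -0.4, -0.2]
opening: 0.0002
```

Emit:
{"fn": "send_rows", "kwargs": {"motion": [[[-0.006,0,0,0],[-0.012,0,0,5],[-0.017,0,0,10],[-0.022,0,0,15],[-0.027,0,0,20],[-0.032,0,0,25],[-0.037,0,0,30],[-0.037,0,0,30]]]}}

```text
time: 14.35
tool_pos: [0.5449, 0.1062, 0.0597]
tool_rot: [-1.572, 0.002, -2.234]
contact_force: [-1.7, 2.9, -0.7]
opening: 0.0005
```

Emit:
{"fn": "send_rows", "kwargs": {"motion": [[[0,0,-0.008,0],[0,0,-0.016,0],[0,0,-0.024,0],[0,0,-0.024,0]]]}}

```text
time: 14.75
tool_pos: [0.5249, 0.1215, 0.0597]
tool_rot: [-1.573, 0.001, -2.233]
contact_force: [-0.3, -0.2, 0.6]
opening: 0.0005
```

Emit:
{"fn": "send_rows", "kwargs": {"motion": [[[0.009,0,0.005,-6],[0.018,0,0.01,-12],[0.027,0,0.015,-18],[0.036,0,0.02,-24],[0.044,0,0.023,-29.8],[0.044,0,0.023,-29.8]]]}}

```text
time: 15.35
tool_pos: [0.5158, 0.0718, 0.0597]
tool_rot: [-1.572, 0.002, -1.713]
contact_force: [1.6, -0.4, 0.3]
opening: 0.0005
```

```bash
python3 -c "
from h import *
where(); to((-.055,-.021),.06);snap('side','side14.png'); snap('wrist','w14.png')
a=cv2.imread('pics/side14.png')[210:280,250:340]; im=cv2.resize(a,None,fx=5,fy=5,interpolation=cv2.INTER_CUBIC)
cv2.imwrite('pics/z14.png',np.hstack([im,cv2.imread('pics/w14.png')[60:410,230:560]]))
"
```

```text
t 15.35 rel mm [-78.6 -19.7] z 0.0597 F [ 1.6 -0.4  0.3] rot [-90.1   0.1 -98.1] op 0.000547744258313715
world [0.539  0.0674] shift mm [ 1.1 -0.3 23.6] twist -0.65
```

View pics/z14.png

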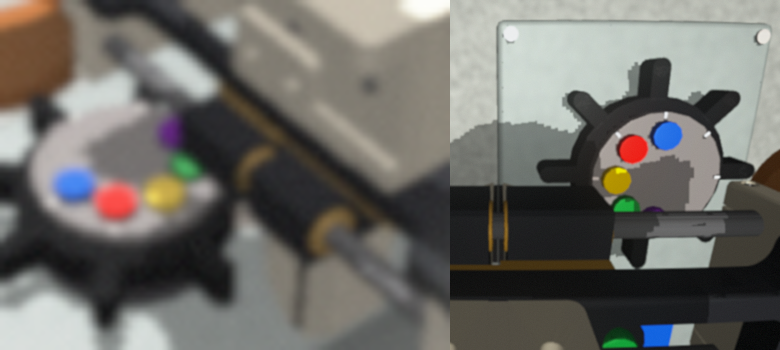

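The white lobe is hidden behind the gripper, at place 3, and all visible lobes are black. Next is click 4.

Emit:
{"fn": "send_rows", "kwargs": {"motion": [[[0.001,0,0.008,0],[0.001,0,0.016,-0.6],[0.001,0,0.0235,-0.6],[0.001,0,0.0235,-0.6]]]}}

```text
time: 15.85
tool_pos: [0.5402, 0.0682, 0.0596]
tool_rot: [-1.572, 0.002, -1.706]
contact_force: [-0.6, 0.4, -0.1]
opening: 0.0004
```

Emit:
{"fn": "send_rows", "kwargs": {"motion": [[[-0.006,0,0,0],[-0.012,0,0,5],[-0.017,0,0,10],[-0.022,0,0,15],[-0.027,0,0,20],[-0.032,0,0,25],[-0.037,0,0,30],[-0.037,0,0,30]]]}}

```text
time: 16.65
tool_pos: [0.5449, 0.1062, 0.0596]
tool_rot: [-1.573, 0.002, -2.23]
contact_force: [-1.1, 3.0, -0.5]
opening: 0.0002
```

Emit:
{"fn": "send_rows", "kwargs": {"motion": [[[0,0,-0.008,0],[0,0,-0.016,0],[0,0,-0.024,0],[0,0,-0.024,0]]]}}

```text
time: 17.05
tool_pos: [0.5248, 0.1215, 0.0596]
tool_rot: [-1.574, 0.001, -2.228]
contact_force: [-0.3, 0.4, 0.0]
opening: 0.0006
```

Emit:
{"fn": "send_rows", "kwargs": {"motion": [[[0.009,0,0.005,-6],[0.018,0,0.01,-12],[0.027,0,0.015,-18],[0.036,0,0.02,-24],[0.044,0,0.023,-29.8],[0.044,0,0.023,-29.8]]]}}

```text
time: 17.65
tool_pos: [0.5159, 0.0717, 0.0596]
tool_rot: [-1.573, 0.002, -1.708]
contact_force: [-0.3, 0.3, -0.1]
opening: 0.0005
```

```bash
python3 -c "
from h import *
where(); to((-.055,-.021),.06);snap('side','side15.png'); snap('wrist','w15.png')
a=cv2.imread('pics/side15.png')[210:280,250:340]; im=cv2.resize(a,None,fx=5,fy=5,interpolation=cv2.INTER_CUBIC)
cv2.imwrite('pics/z15.png',np.hstack([im,cv2.imread('pics/w15.png')[60:410,230:560]]))
"
```

```text
t 17.65 rel mm [-78.5 -19.7] z 0.0596 F [-0.3  0.3 -0.1] rot [-90.1   0.1 -97.9] op 0.0005298193296745851
world [0.539  0.0674] shift mm [ 1.1 -0.5 23.5] twist -0.37
```

View pics/z15.png

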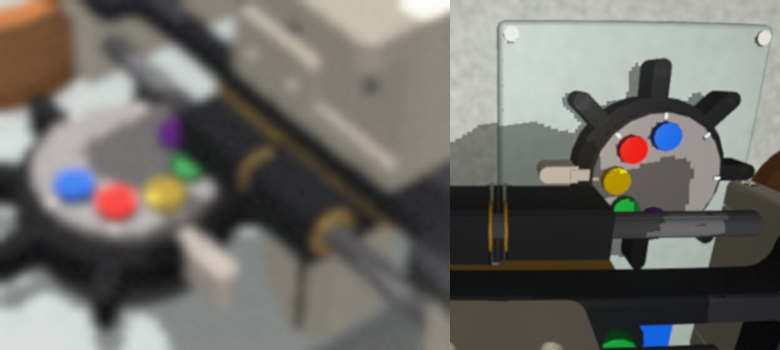

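The white lobe is now at the yellow place (left, (563,172)), which is click 4. One more click brings it to red.

Emit:
{"fn": "send_rows", "kwargs": {"motion": [[[0.001,0,0.008,0],[0.001,0,0.016,-0.4],[0.001,0,0.0235,-0.4],[0.001,0,0.0235,-0.4]]]}}

```text
time: 18.15
tool_pos: [0.5402, 0.0682, 0.0594]
tool_rot: [-1.573, 0.003, -1.705]
contact_force: [-1.1, -0.7, 0.9]
opening: 0.0006
```

Emit:
{"fn": "send_rows", "kwargs": {"motion": [[[-0.006,0,0,0],[-0.012,0,0,5],[-0.017,0,0,10],[-0.022,0,0,15],[-0.027,0,0,20],[-0.032,0,0,25],[-0.037,0,0,30],[-0.037,0,0,30]]]}}

```text
time: 18.95
tool_pos: [0.545, 0.1063, 0.0594]
tool_rot: [-1.574, 0.002, -2.228]
contact_force: [-0.8, 2.7, -1.0]
opening: 0.0003
```

Emit:
{"fn": "send_rows", "kwargs": {"motion": [[[0,0,-0.008,0],[0,0,-0.016,0],[0,0,-0.024,0],[0,0,-0.024,0]]]}}

```text
time: 19.35
tool_pos: [0.5248, 0.1215, 0.0595]
tool_rot: [-1.575, 0.001, -2.227]
contact_force: [0.1, 0.7, 0.9]
opening: 0.0005
```

```bash
python3 -c "
from h import *
where(); to((0,-.133),.12);snap('side','side16.png'); snap('wrist','w16.png')
a=cv2.imread('pics/side16.png')[210:280,250:340]; im=cv2.resize(a,None,fx=5,fy=5,interpolation=cv2.INTER_CUBIC)
cv2.imwrite('pics/z16.png',np.hstack([im,cv2.imread('pics/w16.png')[60:410,200:530]]))
"
```

```text
t 19.35 rel mm [-76.2  30.8] z 0.0595 F [0.1 0.7 0.9] rot [-9.020e+01  1.000e-01 -1.276e+02] op 0.0005417854446465282
world [ 0.5789 -0.0509] shift mm [103.4 -61.3 147.8] twist -30.09
```

View pics/z16.png

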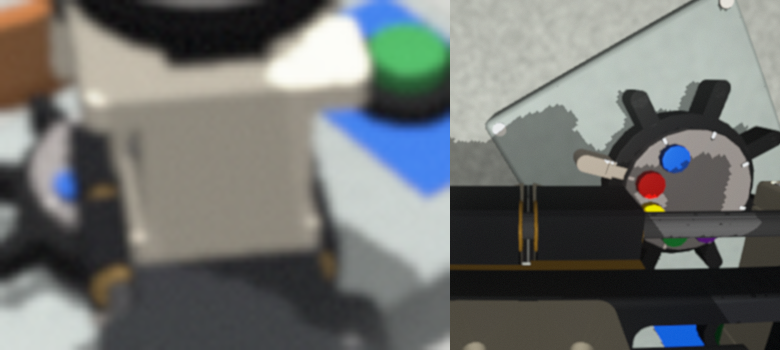

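The white lobe lies on the red stud's line ((600,165) toward (651,184)). I'll rise and go over the button.

Emit:
{"fn": "send_rows", "kwargs": {"motion": [[[0,-0.02,0,0],[0,-0.04,0,0],[0,-0.065,0,0],[0,-0.08,0,0],[0,-0.08,0,0]]]}}

```text
time: 19.95
tool_pos: [0.5277, 0.1206, 0.1419]
tool_rot: [-1.57, 0.006, -2.228]
contact_force: [-0.5, -0.1, -0.7]
opening: 0.0008
```

Emit:
{"fn": "send_rows", "kwargs": {"motion": [[[0.017,0,0.024,-5],[0.034,0,0.048,-10],[0.051,0,0.072,-15],[0.068,0,0.096,-20],[0.085,0,0.12,-25],[0.103,0,0.148,-30],[0.103,0,0.148,-30],[0.103,0,0.148,-30]]]}}

```text
time: 20.75
tool_pos: [0.5815, -0.0519, 0.1401]
tool_rot: [-1.569, 0.005, -1.707]
contact_force: [-1.1, 0.4, -0.2]
opening: 0.0005
```

```bash
python3 -c "
from h import *
where(); to((.5787,-.051),.12,rel=False);snap('side','side17.png'); snap('top','t17.png'); snap('wrist','w17.png')
a=cv2.imread('pics/side17.png')[150:290,220:390]; im=cv2.resize(a,None,fx=3,fy=3,interpolation=cv2.INTER_CUBIC)
cv2.imwrite('pics/z17.png',im)
"
```

```text
t 20.75 rel mm [   2.6 -133.7] z 0.1401 F [-1.1  0.4 -0.2] rot [-89.9   0.3 -97.8] op 0.0004931169169835009
world [ 0.5787 -0.051 ] shift mm [-0.4 20.1 -2.9] twist -0.28
```

View pics/z17.png

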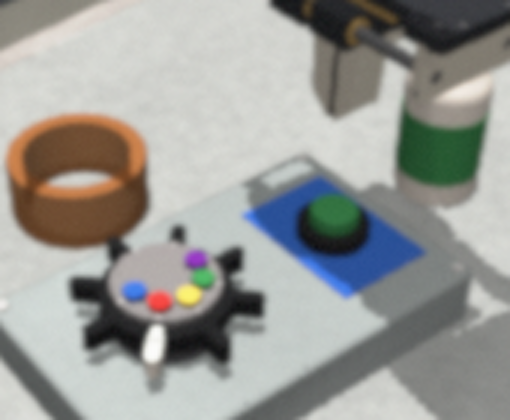

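View pics/w17.png

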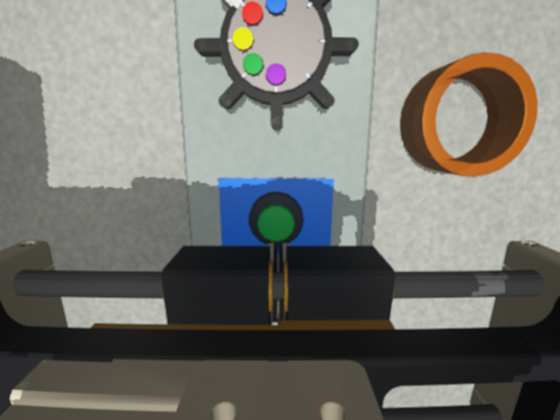

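The white lobe points at red in the side view ((153,345) with stud (160,301)), and the fingers are centred over the button. I'll descend and feel for contact.

Emit:
{"fn": "send_rows", "kwargs": {"motion": [[[0,0.015,-0.001,0],[0,0.03,-0.003,0],[0,0.045,-0.003,0],[0,0.055,-0.003,0],[0,0.062,-0.003,0],[0,0.064,-0.003,0],[0,0.064,-0.003,0]]]}}

```text
time: 21.6
tool_pos: [0.5788, -0.0495, 0.0769]
tool_rot: [-1.568, 0.005, -1.703]
contact_force: [0.2, 0.5, -0.2]
opening: 0.0004
```

```bash
python3 -c "
from h import *
where(); snap('side','side18.png')
a=cv2.imread('pics/side18.png')[170:270,270:390]; im=cv2.resize(a,None,fx=5,fy=5,interpolation=cv2.INTER_CUBIC)
cv2.imwrite('pics/z18.png',im)
"
```

```text
t 21.6 rel mm [  -0.4 -131.7] z 0.0769 F [ 0.2  0.5 -0.2] rot [-89.9   0.3 -97.6] op 0.00038476799637902963
```

View pics/z18.png

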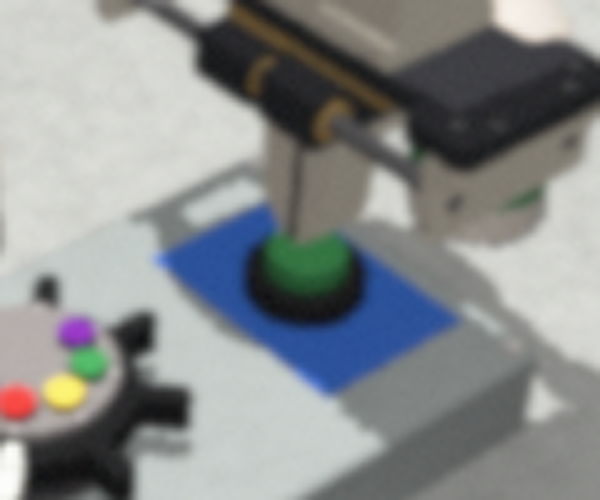

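Tip is 10–15 mm above the button and over its middle. I'll go down in small steps.

Emit:
{"fn": "send_rows", "kwargs": {"motion": [[[0,0.002,0,0],[0,0.004,0,0],[0,0.006,0,0],[0,0.008,0,0],[0,0.008,0,0]]]}}

```text
time: 22.15
tool_pos: [0.5788, -0.0496, 0.069]
tool_rot: [-1.568, 0.005, -1.704]
contact_force: [-0.8, 0.5, 0.6]
opening: 0.0003
```

Emit:
{"fn": "send_rows", "kwargs": {"motion": [[[0,0.001,0,0],[0,0.002,0,0],[0,0.003,0,0],[0,0.004,0,0],[0,0.004,0,0]]]}}

```text
time: 22.65
tool_pos: [0.5789, -0.0496, 0.0651]
tool_rot: [-1.568, 0.005, -1.704]
contact_force: [-0.7, 0.2, 2.9]
opening: 0.0003
```

Emit:
{"fn": "send_rows", "kwargs": {"motion": [[[0,0.001,0,0],[0,0.002,0,0],[0,0.003,0,0],[0,0.003,0,0]]]}}

```text
time: 23.05
tool_pos: [0.5789, -0.0496, 0.0624]
tool_rot: [-1.568, 0.005, -1.704]
contact_force: [-2.0, -0.0, 6.2]
opening: 0.0007
```

Emit:
{"fn": "send_rows", "kwargs": {"motion": [[[0,0.001,0,0],[0,0.0015,0,0],[0,0.0015,0,0]]]}}

```text
time: 23.35
tool_pos: [0.579, -0.0496, 0.0623]
tool_rot: [-1.567, 0.005, -1.703]
contact_force: [-3.8, 0.5, 13.9]
opening: 0.0002
```

Hard stop reached: 14 N with no further travel. I'll release and retreat.

```bash
python3 -c "
from h import *
where(); snap('side','side19.png')
a=cv2.imread('pics/side19.png')[170:270,270:390]; im=cv2.resize(a,None,fx=5,fy=5,interpolation=cv2.INTER_CUBIC)
cv2.imwrite('pics/z19.png',im)
"
```

```text
t 23.35 rel mm [-1.000e-01 -1.318e+02] z 0.0623 F [-3.8  0.5 13.9] rot [-89.8   0.3 -97.6] op 0.00024095538328324434
```

View pics/z19.png

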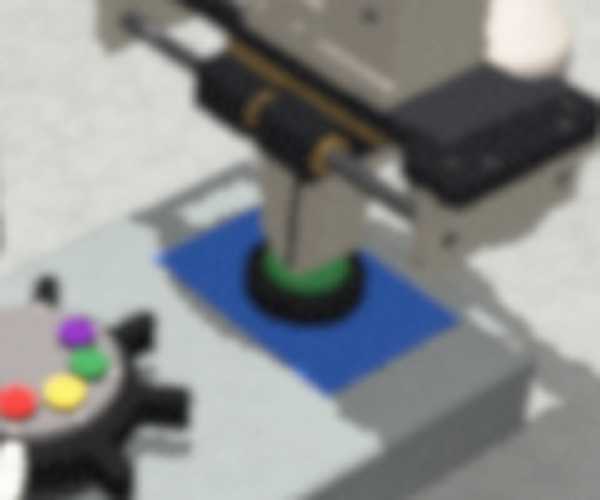

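Emit:
{"fn": "send_rows", "kwargs": {"motion": [[[0,-0.01,0,0],[0,-0.03,0,0],[0,-0.06,0,0],[0,-0.09,0,0],[0,-0.12,0,0],[0,-0.12,-0.04,0],[0,-0.12,-0.08,0],[0,-0.12,-0.08,0]]]}}

```text
time: 24.2
tool_pos: [0.4938, -0.0382, 0.1811]
tool_rot: [-1.573, 0.005, -1.703]
contact_force: [0.0, -0.9, 0.1]
opening: 0.0005
```

Emit:
{"fn": "send_rows", "kwargs": {"motion": [[[0,0,-0.04,0],[0,0,-0.08,0],[0,0,-0.1,0],[0,0,-0.1,0],[0,0,-0.1,0]]]}}

```text
time: 24.7
tool_pos: [0.3958, -0.0253, 0.1818]
tool_rot: [-1.572, 0.005, -1.703]
contact_force: [0.3, 0.4, 0.5]
opening: -0.0001
```

Run:
```python
from h import *
where(); snap('side','side20.png'); c=snap('top','t20.png')
a=cv2.imread('pics/side20.png')[150:330,140:390]; im=cv2.resize(a,None,fx=2,fy=2,interpolation=cv2.INTER_CUBIC)
f=cv2.imread('pics/t20.png'); b=cv2.resize(f[190:280,205:335],None,fx=2.2,fy=4,interpolation=2)
b=cv2.resize(f[195:275,215:285],None,fx=4,fy=4.5,interpolation=2)
cv2.imwrite('pics/z20.png',np.hstack([im,b[:360]]))
hsv=cv2.cvtColor(f,cv2.COLOR_BGR2HSV); H,S,V=[hsv[:,:,i].astype(int) for i in range(3)]
g=cv2.cvtColor(f,cv2.COLOR_BGR2GRAY)
m=(S>90)&(V>60)&(H<9); m[:205]=0;m[255:]=0;m[:,:225]=0;m[:,278:]=0
ys,xs=np.nonzero(m); r=onz(c,(xs.mean(),ys.mean()),.082)[:2]; print('red',r, 'dir',np.degrees(np.arctan2(*(r-W)[::-1])))
```

```text
t 24.7 rel mm [-184.9 -131.5] z 0.1818 F [0.3 0.4 0.5] rot [-90.    0.3 -97.6] op -9.540749712499486e-05
red [0.58346117 0.09947443] dir 124.79743282512283
```

View pics/z20.png

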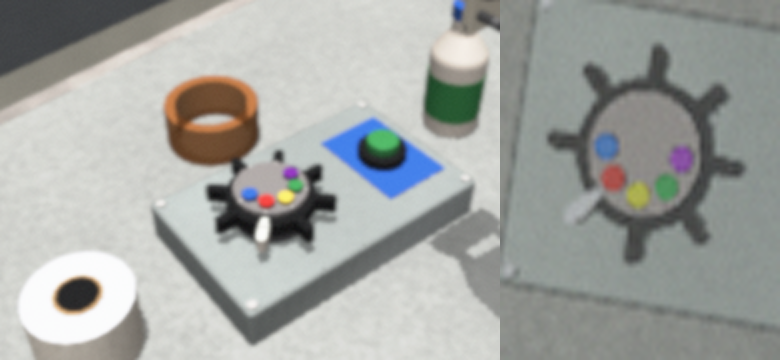

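The button is up, the white lobe points along the red stud's line, and nothing is in contact. Handing in.

```bash
python3 -c "
from h import *
print(hand_in())"
```

```text
the job is handed in; nothing more can be done
None
```

The wheel is set to red and the start button has been pressed and released. The job was handed in at about 25 s, and `hand_in()` gave no verdict.

- **Wheel:** I pushed the lobes on five clicks clockwise with the closed fingertips, looking after each click. The white lobe rests at the red stud, and it did not run past. The largest force I read at the wheel was about 3 N.
- **Button:** I pressed it to its hard stop: 14 N, and the TCP would go no lower. I then let it up and backed away.
- **Last checks:** The top and side pictures show the white lobe pointing through the red stud and the button up. The tape roll, label roll and bottle look where they started, though I did not re-measure them. The force reading is about zero.

**What disagreed:** The interface text puts the fingertips 25 mm ahead of the TCP. The pictures, and a descent that met no contact, put them only about 5 mm ahead. Because of this my first push passed above the lobes without touching them, and I worked lower after that.

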